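Lock the label roll's hub on the packing bench

TASK

A fresh roll of shipping labels has been put on its stand, but the hub on top is still unlocked. On the tall white label roll, squeeze the hub's two tabs together, turn the hub a sixth of a turn (60 degrees) clockwise as seen from above, and let go so that both tabs spring out into the locking slots. Leave the hub of the lower brown tape roll alone.

Things in the scene. Friction and masses are not known exactly. Their poses are not given: they have to be found in the camera images.
- label_tab_a (a point): Outer-face centre of one of the two upright black tabs on the label roll's hub, 152 mm above the bench; x axis straight out from the hub's axis, z up. Tabs: 26 mm wide, 7 mm thick, from 127 to 174 mm above the bench, opposite each other, 58 mm over the outer faces at rest, 38 mm fully squeezed. Each slides straight in 10 mm on its own spring (3 N, rising to 6 N).
- label_tab_b (a point): The same point on the opposite tab, x axis the other way. Half-way between the two points lies the hub's axis; squeeze along the line through them. The stand (fixed) carries a white roll 120 mm across, its top at 112 mm; on it a grey slotted ring 72 mm across, top at 125 mm: keep fingertips above it. Each tab's foot, in a slot of the ring, bars turning until that tab is in by about 4 mm.
- label_hub (a joint): Turn of the label roll's hub about the roll's vertical axis, rad, growing clockwise seen from above. Unlocked slots at 0 (it starts within 0.1 of that); locking slots centred at 1.05: the tabs spring out into them anywhere from 0.85 to 1.25, where the hub meets a stop. Little friction (0.04 N m). Keep both tabs well in while turning.
- tape_tab_a (a point): On the other hub, to be left alone: outer-face centre of one of its tabs, 102 mm above the bench, 29 mm from its axis, x axis straight out from it. Hub, ring and stand are of the same make, but the stand carries a brown tape roll 136 mm across and only 50 mm tall. Either stand may be on the left or right; their axes are at least 240 mm apart.
Not all that is in view belongs to the job. Leave any red look-alike of the part that bears label_tab_a alone.

How it is judged:
On the way, in this order (a step that is already met when the one before it is completed fails the run):
1. the label hub's two tabs are squeezed together, to less than 52 mm over their outer faces (distance between label_tab_a and label_tab_b below 0.052 m), for 0.1 s.
2. the label hub is turned into its locking range (beyond 0.8 rad) with the tabs squeezed (still under 52 mm) (value of joint label_hub above 0.8 rad and distance between label_tab_a and label_tab_b below 0.052 m), for 0.05 s.
At the end, for the whole second after the job is handed in: The label roll's hub stands 60 degrees clockwise of its unlocked position (within about 12 degrees: joint 0.82 to 1.28 rad), both tabs have sprung out into the locking slots (at least 55 mm over their outer faces), and the tape roll's hub is where it was (its tab within 8 mm) (value of joint label_hub between 0.82 and 1.28 rad and distance between label_tab_a and label_tab_b above 0.055 m and distance of tape_tab_a from where it was at the start of the episode below 0.008 m); the robot touches nothing.
It fails at once if the tape roll's hub is turned or its tab pressed in (its tab point moved more than 8 mm) (distance of tape_tab_a from where it was at the start of the episode above 0.008 m).
It also fails if it takes over 32 s, if anything falls off the work surface, if the arm or the gripper's body presses on something with over 40 N, if the wrist force passes 120 N, or if a joint passes its speed limit or range.

ROBOT

A 6-joint arm with a two-finger parallel gripper is mounted at the origin on the work surface. World frame = base frame: x ahead of the robot, y to its left, z up, the work surface at z = 0. Lengths are in m, angles in rad, forces in N, time in s.
With the tool pointing down it reaches from about 0.325 to 0.9 m from the base axis. Payload 6.1 kg.
Tool frame: the origin (TCP) lies at the very end of the fingers, on their centre line; the grasp point (between the pads) lies 19 mm behind it; z points along the fingers, y is the direction in which the jaws open and shut (so a half turn about z gives the same grasp; the last joint's range is limited). The gripper opens to 85 mm and grips with 20 to 120 N. Pads are 22 mm wide; open, the fingers measure 114 mm over their backs; the gripper's body (76 mm by 85 mm) begins 54 mm behind the grasp point. The pads swing forward as they close: fully open they stand 13 mm farther back than shut.
Start: joints at [1.097, 0.22, 1.526, -0, 1.395, -0.126], TCP at [0.213, 0.588, 0.231] pointing down, gripper open.
Joint ranges: [-2.98, 2.98], [-0.91, 2.08], [0.09, 2.57], [-1.24, 4.39], [0.2, 2.65], [-2.68, 2.68]. Speed limits (rad/s): [2.57, 2.57, 3.01, 3.14, 3.14, 3.14].

INTERFACE

Orientations are given as a rotation vector (axis times angle).
In Python, from cell import readout, eyes, job_done gives the robot as it stands.
- The arm moves only by the tool servo_tool, never from a script. Its argument "plan" is a list of rows, each a list of 3 entries, a list of its own where there are three numbers: the shift along the world's x, y, z in m, then the turn, a rotation vector about the world's x, y, z in degrees, then the finger opening in m, from 0 to 0.0854. In form: [[[dx, dy, dz], [wx, wy, wz], claw], ...]. A call has 1 to 12 rows; each row shifts and turns the commanded pose from where the row before left it; what a row does not reach is not made up. A row lasts 1/12 s, in which the tool goes at most 41.7 mm and 7.16 degrees, less where a joint would pass 70% of its speed; a pose out of reach is approached as far as the arm can. A call with a gripper value outside its range is refused whole. The fingers move at their own pace and stop on an object; the grip force is fixed at half the most. Time passes only in rows, so rows that do not move let the fingers close. It gives the time, the measured TCP pose, the force and the opening at its end, in the units of the state.
- readout.read_state(): the state, without advancing time (a new reading comes with each control period).
- eyes.snapshot(name): name is "side" or "top" or "wrist"; returns the picture (420x560x3 uint8, red, green, blue); there is no depth.
- eyes.camera_model(name): a dict with "camera_matrix" (3x3 intrinsics, pixels), "extrinsics" (4x4, takes a point from camera to world coordinates). Camera axes: x right, y down, z forward; pixel columns grow to the right and rows downward; lengths in m; the calibration is good to about 2 mm. A picture is of the moment at which its call begins: read the wrist's pose just before it. camera_model takes no time and is no camera call; for the wrist camera it gives the pose at the moment of the call.
- job_done(): hands the job in, once; it reports no verdict.
The state is a dict: "time_s": time; "qpos": joint angles; "joint_vel": joint speeds; "tau": joint torques, N m; "ee_pos": TCP position; "ee_rot": TCP orientation; "contact_force": force on the tool from outside, world axes, zero at the start; "wrist_torque": the same for the moment, N m; "grip_width": finger opening in m.
Only numpy, scipy, OpenCV 4.12 (cv2) and the standard library are available. Lean on these libraries where they do the work, as an engineer would, in place of code of your own. Each camera call takes 0.05 s, during which the arm holds its last target. There are 200 camera calls.

## Working session

There is one attempt and no reset: what is moved stays moved. The work goes in short steps, Python scripts to look and compute and a tool call to move; the robot and the scene stay as the last step left them, time stands still between calls to the robot, and variables do not carry over. Pictures are saved under pics/ and viewed, about 8 in all and at most 12, crops included, and the job is handed in when it is done.

Besides the shell and the picture viewer there is one more tool, called after ">>>" in YAML: its name, and indented under it one key for each argument. servo_tool: Moves the arm, as the interface text tells. Its arguments: {"type":"object","properties":{"plan":{"type":"array","items":{"type":"array"}}},"required":["plan"]}

```bash
mkdir -p pics
cat > h.py <<'E'
import sys; sys.path.insert(0,'.')
import numpy as np, cv2
from cell import readout, eyes, job_done
def ray(name,u,v,z,m=None):
    m=m or eyes.camera_model(name); K=np.array(m["camera_matrix"]);T=np.array(m["extrinsics"])
    d=T[:3,:3]@np.linalg.solve(K,[u,v,1.]); o=T[:3,3]
    return o+d*(z-o[2])/d[2]
def proj(name,p,m=None):
    m=m or eyes.camera_model(name); K=np.array(m["camera_matrix"]);T=np.array(m["extrinsics"])
    c=K@(T[:3,:3].T@(np.array(p)-T[:3,3])); return c[:2]/c[2]
def save(name,f,crop=None,s=1):
    im=eyes.snapshot(name)
    if crop: a,b,c,d=crop; im=im[b:d,a:c]
    im=cv2.resize(im,None,fx=s,fy=s,interpolation=cv2.INTER_CUBIC)
    cv2.imwrite('pics/'+f,im[:,:,::-1])
E
python3 - <<'E'
from h import *
print(readout.read_state())
save('top','top1.png',s=1.4); save('side','side1.png',s=1.4)
for n in('top','side','wrist'): print(n,eyes.camera_model(n))
E
```

```text
{'time_s': 0.0, 'qpos': array([ 1.09690221e+00,  2.21264698e-01,  1.52762936e+00,  2.22969264e-05,
        1.39471862e+00, -1.26102907e-01]), 'joint_vel': array([-0.00081528,  0.00044438,  0.00099827,  0.00086771, -0.00013932,
        0.00018253]), 'tau': array([ 7.44947756e-04, -4.96886909e+01, -3.89403605e+01, -2.33431092e-05,
        1.06292914e-02, -3.18764705e-06]), 'ee_pos': array([0.21272623, 0.58702295, 0.23016571]), 'ee_rot': array([-5.43458861e-01, -3.09360075e+00,  3.02054707e-03]), 'contact_force': array([ 0.77246998, -0.12954777,  0.06172676]), 'wrist_torque': array([-0.02685588, -0.02020989,  0.02302052]), 'grip_width': 0.08536554199712694}
top {'camera_matrix': array([[459.98461225,   0.        , 289.45432738],
       [  0.        , 459.98461225, 205.84642996],
       [  0.        ,   0.        ,   1.        ]]), 'extrinsics': array([[-0.01000589, -0.99676667,  0.07972513,  0.46271416],
       [-0.99974705,  0.01157804,  0.01928179, -0.01337336],
       [-0.02014251, -0.07951204, -0.99663038,  0.94885349],
       [ 0.        ,  0.        ,  0.        ,  1.        ]])}

[... 272 characters left out ...]
,  0.66502957, -0.71524034,  0.55328462],
       [-0.00112014, -0.73251248, -0.68075268,  0.62178228],
       [ 0.        ,  0.        ,  0.        ,  1.        ]])}
wrist {'camera_matrix': array([[353.36306142,   0.        , 278.74248635],
       [  0.        , 353.36306142, 213.386671  ],
       [  0.        ,   0.        ,   1.        ]]), 'extrinsics': array([[ 3.40283583e-01,  8.99713720e-01,  2.73353809e-01,
         1.42715549e-01],
       [ 9.40322547e-01, -3.25350148e-01, -9.97035076e-02,
         6.13128642e-01],
       [-7.68911601e-04,  2.90968217e-01, -9.56732411e-01,
         3.72120119e-01],
       [ 0.00000000e+00,  0.00000000e+00,  0.00000000e+00,
         1.00000000e+00]])}
```

View pics/top1.png

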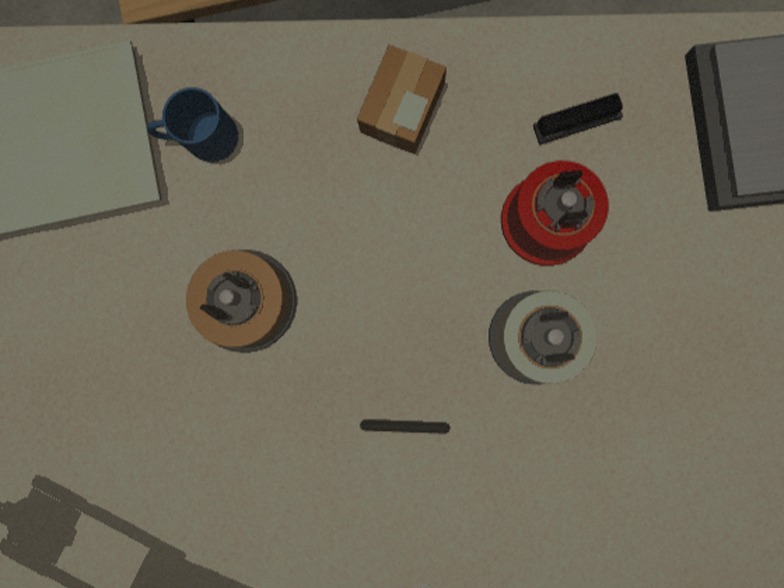

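View pics/side1.png

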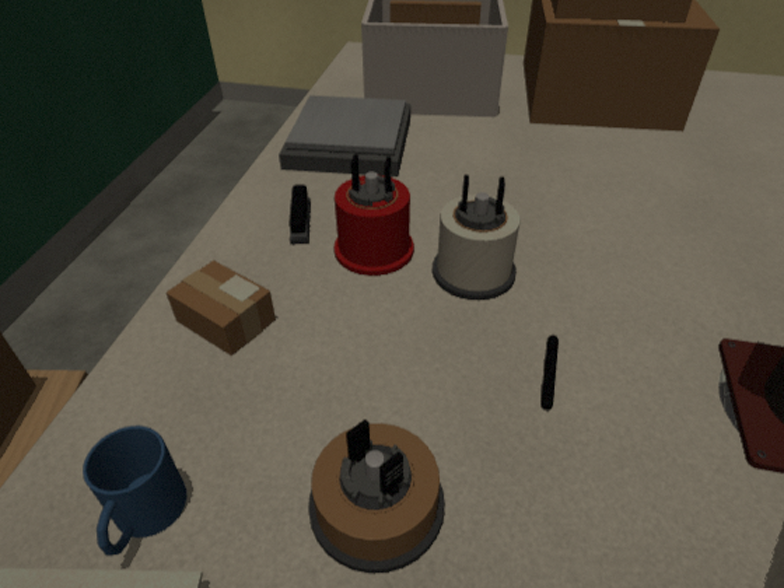

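The white label roll is at about (549,337) in the top view, the red look-alike at (563,205) and the brown tape roll at (233,298). The label tabs lie along roughly world x. I'll enlarge the label hub.

Run:
```python
from h import *
save('top','top2.png',crop=(340,195,440,285),s=7)
for n,u,v,z in(('white',549,337,.112),('red',563,205,.112),('brown',235,298,.05)): print(n,ray('top',u/1.4,v/1.4,z))
```

```text
white [ 0.46432135 -0.18207072  0.112     ]
red [ 0.63664512 -0.20512147  0.112     ]
brown [0.52355282 0.2435918  0.05      ]
```

View pics/top2.png

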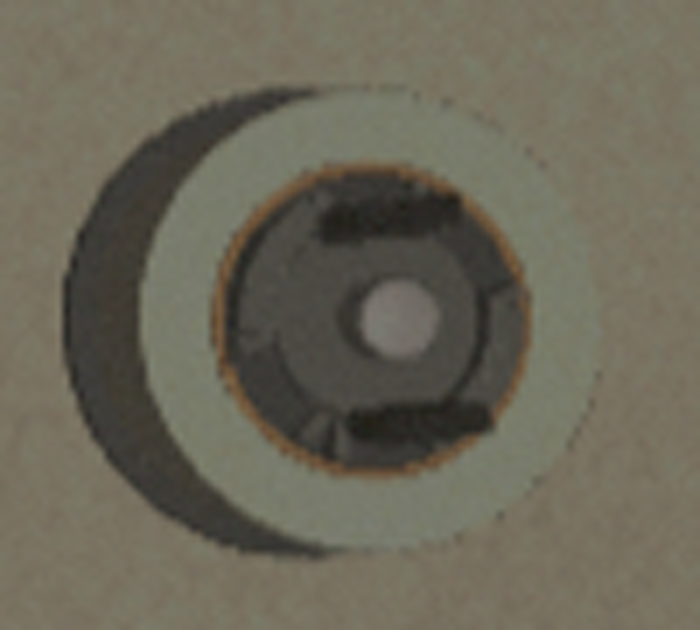

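Tab tops sit at about (391,213) and (421,421) in the crop, so the squeeze line runs a few degrees off world x. I'll compute the angle and axis.

Run:
```python
from h import *
from scipy.spatial.transform import Rotation as R
f=lambda u,v,z: ray('top',340+u/7,195+v/7,z)
# outer top edges at z=.174
E=[f(320,207,.174),f(458,195,.174),f(350,438,.174),f(494,430,.174)]
a=(f(325,207,.174)+f(460,195,.174))/2; b=f(423,412,.168)
for p in E: print(p)
for (p,q) in((E[0],E[1]),(E[2],E[3])):
    d=q-p; print('edge normal deg',np.degrees(np.arctan2(d[1],d[0]))+90)
print('ring centre',f(371,320,.125),'roll',f(371,320,.112))
A=f(391,217,.165);B=f(421,421,.165);print(A,B,(A+B)/2,np.degrees(np.arctan2(*(A-B)[1::-1])))
s=readout.read_state();M=R.from_rotvec(s['ee_rot']).as_matrix();print(s['ee_pos'],np.degrees(np.arctan2(M[1,1],M[0,1])),M[:,2])
```

```text
[ 0.49130959 -0.15958157  0.174     ]
[ 0.4938278  -0.19257941  0.174     ]
[ 0.43620903 -0.16523763  0.174     ]
[ 0.43778307 -0.19943223  0.174     ]
edge normal deg 4.364025482448454
edge normal deg 2.6355700427127715
ring centre [ 0.46428107 -0.18096776  0.125     ] roll [ 0.4643058  -0.18361231  0.112     ]
[ 0.4890347  -0.17834785  0.165     ] [ 0.43981486 -0.18415415  0.165     ] [ 0.46442478 -0.181251    0.165     ] 6.7279019906467115
[0.21281434 0.58714604 0.23040543] 70.07207277639884 [-7.18976636e-04 -1.39115225e-03 -9.99998774e-01]
```

>>> servo_tool:
  plan:
    - [[0.0105, -0.032, 0.0025], [0, 0, -2.7], 0.0854]
    - [[0.0105, -0.032, 0.0025], [0, 0, -2.7], 0.0854]
    - [[0.0105, -0.032, 0.0025], [0, 0, -2.7], 0.0854]
    - [[0.0105, -0.032, 0.0025], [0, 0, -2.7], 0.0854]
    - [[0.0105, -0.032, 0.0025], [0, 0, -2.7], 0.0854]
    - [[0.0105, -0.032, 0.0025], [0, 0, -2.7], 0.0854]
    - [[0.0105, -0.032, 0.0025], [0, 0, -2.7], 0.0854]
    - [[0.0105, -0.032, 0.0025], [0, 0, -2.7], 0.0854]
    - [[0.0105, -0.032, 0.0025], [0, 0, -2.7], 0.0854]
    - [[0.0105, -0.032, 0.0025], [0, 0, -2.7], 0.0854]
    - [[0.0105, -0.032, 0.0025], [0, 0, -2.7], 0.0854]
    - [[0.0105, -0.032, 0.0025], [0, 0, -2.7], 0.0854]

```text
time_s: 1.15
ee_pos: [0.339, 0.202, 0.2613]
ee_rot: [1.388, 2.818, 0.0]
contact_force: [0.9, 0.8, 0.0]
grip_width: 0.085
```

>>> servo_tool:
  plan:
    - [[0.0105, -0.032, 0], [0, 0, -2.7], 0.0854]
    - [[0.0105, -0.032, 0], [0, 0, -2.7], 0.0854]
    - [[0.0105, -0.032, 0], [0, 0, -2.7], 0.0854]
    - [[0.0105, -0.032, 0], [0, 0, -2.7], 0.0854]
    - [[0.0105, -0.032, 0], [0, 0, -2.7], 0.0854]
    - [[0.0105, -0.032, 0], [0, 0, -2.7], 0.0854]
    - [[0.0105, -0.032, 0], [0, 0, -2.7], 0.0854]
    - [[0.0105, -0.032, 0], [0, 0, -2.7], 0.0854]
    - [[0.0105, -0.032, 0], [0, 0, -2.7], 0.0854]
    - [[0.0105, -0.032, 0], [0, 0, -2.7], 0.0854]
    - [[0, 0, 0], [0, 0, 0], 0.0854]
    - [[0, 0, 0], [0, 0, 0], 0.0854]

```text
time_s: 2.15
ee_pos: [0.4438, -0.1176, 0.2607]
ee_rot: [-2.008, -2.414, 0.0]
contact_force: [-0.9, 0.9, -0.6]
grip_width: 0.0858
```

Run:
```python
from h import *
from scipy.spatial.transform import Rotation as R
s=readout.read_state();M=R.from_rotvec(s['ee_rot']).as_matrix();print(s['time_s'],s['ee_pos'],np.degrees(np.arctan2(M[1,1],M[0,1])),M[:,2],s['qpos'])
save('wrist','w1.png',s=1.4)
m=eyes.camera_model('wrist')
print([proj('wrist',p,m)*1.4 for p in ([.4645+.0255,-.181,.174],[.4645-.0255,-.181,.174],[.4645,-.181,.125],s['ee_pos'])])
```

```text
2.15 [ 0.44378307 -0.11762243  0.26072661] 10.508735745265241 [-1.37803770e-03  7.97000385e-04 -9.99998733e-01] [-4.31246725e-01 -2.06145193e-01  1.90023496e+00  1.49109412e-04
  1.44908791e+00 -6.14676358e-01]
[array([454.38243229, 439.3233461 ]), array([359.16452466, 423.50768957]), array([404.51009941, 388.32130551]), array([390.58059038, 397.57327854])]
```

View pics/w1.png

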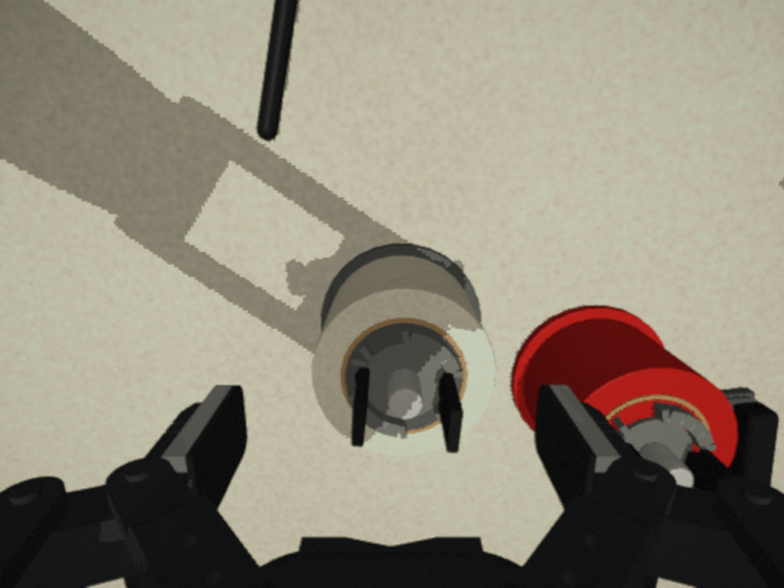

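Run:
```python
from h import *
from scipy.optimize import least_squares
m=eyes.camera_model('wrist')
obs=[(-29,13,352,445),(-22,13,363,445),(22,13,447,452),(29,13,459,450)] 
def P(p,r,t,z):
    x,y,th=p; c,s=np.cos(th),np.sin(th); return proj('wrist',[x+(r*c+t*s)/1e3,y+(r*s-t*c)/1e3,z],m)*1.4
g=[.4645,-.181,np.radians(5)]
for r,t,u,v in obs: print(P(g,r,t,.174),(u,v))
f=lambda p:np.ravel([P(p,r,t,.174)-(u,v) for r,t,u,v in obs])
o=least_squares(f,g,x_scale=[.01,.01,.1]);print(o.x[:2],np.degrees(o.x[2]),o.fun.round(1))
```

```text
[350.11419288 448.12516263] (352, 445)
[363.24349322 449.25778262] (363, 445)
[445.3277206  456.33890914] (447, 452)
[458.31655852 457.45941192] (459, 450)
[ 0.46405082 -0.17806283] 6.701618662237526 [-1.2 -0.3  1.   0.5 -0.4 -1.5  0.6  1.3]
```

>>> servo_tool:
  plan:
    - [[0.007, -0.0207, 0], [0, 0, -1.5], 0.0854]
    - [[0.007, -0.0207, 0], [0, 0, -1.5], 0.0854]
    - [[0.0065, -0.0206, 0], [0, 0, -1.5], 0.0854]
    - [[0, 0, 0], [0, 0, 0], 0.0854]
    - [[0, 0, -0.02], [0, 0, 0], 0.0854]
    - [[0, 0, -0.02], [0, 0, 0], 0.0854]
    - [[0, 0, -0.02], [0, 0, 0], 0.0854]
    - [[0, 0, -0.02], [0, 0, 0], 0.0854]
    - [[0, 0, -0.015], [0, 0, 0], 0.0854]
    - [[0, 0, -0.015], [0, 0, 0], 0.0854]
    - [[0, 0, -0.0135], [0, 0, 0], 0.0854]
    - [[0, 0, 0], [0, 0, 0], 0.0854]

```text
time_s: 3.2
ee_pos: [0.4624, -0.1754, 0.1349]
ee_rot: [-2.092, -2.336, 0.001]
contact_force: [-1.0, 1.2, -1.6]
grip_width: 0.0855
```

Run:
```python
from h import *
save('wrist','w2.png',s=1.4); s=readout.read_state(); print(s['ee_pos'],s['contact_force'])
```

```text
[ 0.46326262 -0.17607488  0.13649827] [-0.46503669  0.317955   -0.34599571]
```

View pics/w2.png

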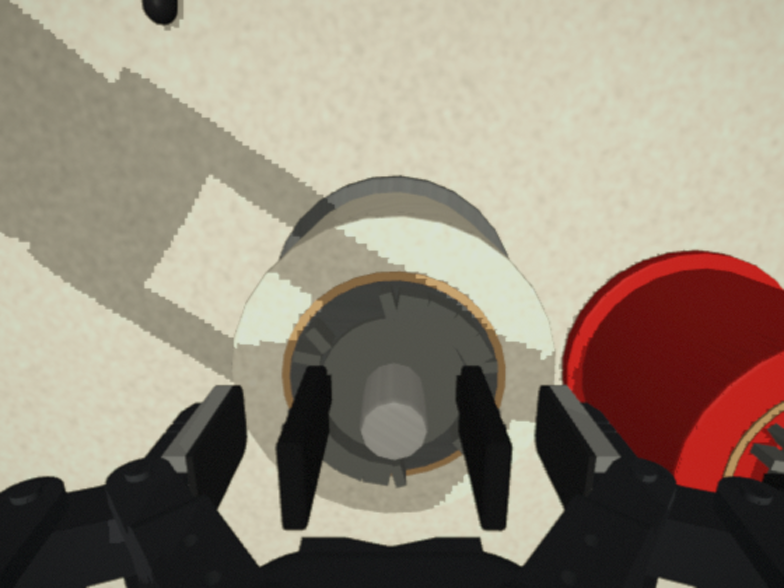

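The pads straddle both tabs evenly: tabs near columns 305 and 482 (midpoint 393), pads near 230 and 550 (midpoint 390). I'll refine the axis from the near end corners.

Run:
```python
from h import *
from scipy.optimize import least_squares
from scipy.spatial.transform import Rotation as R
m=eyes.camera_model('wrist')
obs=[(-29,13,283,528),(-22,13,306,528),(22,13,483,529),(29,13,507,529)]
def P(p,r,t,z):
    x,y,th=p; c,s=np.cos(th),np.sin(th); return proj('wrist',[x+(r*c+t*s)/1e3,y+(r*s-t*c)/1e3,z],m)*1.4
f=lambda p:np.ravel([P(p,r,t,.174)-(u,v) for r,t,u,v in obs])
o=least_squares(f,[.4645,-.181,.1],x_scale=[.01,.01,.1]);print(o.x[:2],np.degrees(o.x[2]),o.fun.round(1))
s=readout.read_state();M=R.from_rotvec(s['ee_rot']).as_matrix();print(s['ee_pos'],np.degrees(np.arctan2(M[1,1],M[0,1])),s['contact_force'],s['qpos'])
```

```text
[ 0.46493559 -0.18138767] 6.1290183222132475 [-1.4 -0.1  2.9  0.  -2.4 -0.1  0.9  0. ]
[ 0.46326262 -0.17607488  0.13649827] 6.309281576320933 [-0.46503669  0.317955   -0.34599571] [-5.22724082e-01  3.89563552e-03  1.94789396e+00  3.80231119e-04
  1.19352514e+00 -6.32979077e-01]
```

>>> servo_tool:
  plan:
    - [[0.001, -0.0045, 0], [0, 0, 0], 0.0854]
    - [[0, 0, 0], [0, 0, 0], 0.07]
    - [[0, 0, 0], [0, 0, 0], 0.06]
    - [[0, 0, 0], [0, 0, 0], 0.05]
    - [[0, 0, 0], [0, 0, 0], 0.042]
    - [[0, 0, 0], [0, 0, 0], 0.042]
    - [[0, 0, 0], [0, 0, 0], 0.042]
    - [[0, 0, 0], [0, 0, 0], 0.042]
    - [[0, 0, 0], [0, 0, 0], 0.042]

```text
time_s: 4.0
ee_pos: [0.4663, -0.1834, 0.1393]
ee_rot: [2.097, 2.336, 0.001]
contact_force: [-1.3, 0.3, 6.0]
grip_width: 0.0422
```

Run:
```python
from h import *
save('wrist','w3.png',s=1.4); s=readout.read_state(); print(s['ee_pos'],s['contact_force'],s['grip_width'])
```

```text
[ 0.46629536 -0.18340792  0.13925995] [-1.47130804  0.94663257  6.00497168] 0.04250838889830462
```

View pics/w3.png

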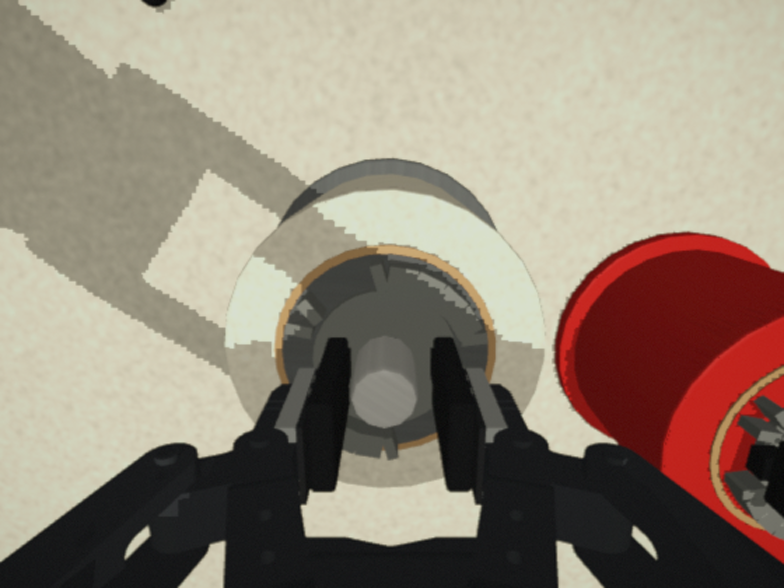

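>>> servo_tool:
  plan:
    - [[-0.001, 0.0025, 0], [0, 0, 0], 0.042]
    - [[0, 0, 0], [0, 0, -4], 0.042]
    - [[0, 0, 0], [0, 0, -6], 0.042]
    - [[0, 0, 0], [0, 0, -6], 0.042]
    - [[0, 0, 0], [0, 0, -6], 0.042]
    - [[0, 0, 0], [0, 0, -6], 0.042]
    - [[0, 0, 0], [0, 0, -6], 0.042]
    - [[0, 0, 0], [0, 0, 0], 0.042]
    - [[0, 0, 0], [0, 0, 0], 0.042]

```text
time_s: 4.8
ee_pos: [0.4648, -0.182, 0.1391]
ee_rot: [2.688, 1.619, -0.001]
contact_force: [-3.7, -5.2, 4.7]
grip_width: 0.0421
```

Run:
```python
from h import *
from scipy.spatial.transform import Rotation as R
save('wrist','w4.png',s=1.4); s=readout.read_state(); M=R.from_rotvec(s['ee_rot']).as_matrix()
print(s['ee_pos'],np.degrees(np.arctan2(M[1,1],M[0,1])),s['contact_force'],s['wrist_torque'],s['grip_width'])
```

```text
[ 0.46479178 -0.18199598  0.13902786] -27.85597395559538 [-3.28483402 -4.93502889  4.82670915] [-0.70220892  0.49604948 -0.05540376] 0.04218036027191085
```

View pics/w4.png

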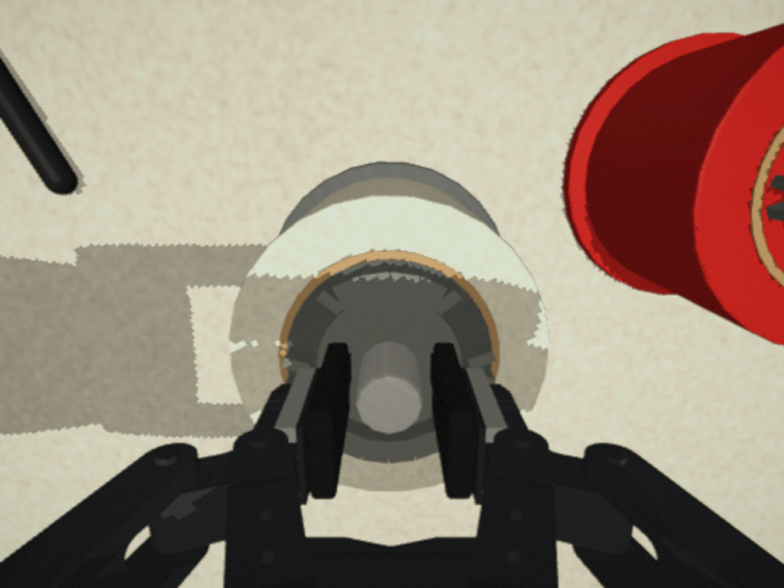

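The hub is turning with the gripper (34° so far), with the knob centred between the pads. I'll turn the remaining 26°.

>>> servo_tool:
  plan:
    - [[0, 0, 0], [0, 0, -6], 0.042]
    - [[0, 0, 0], [0, 0, -6], 0.042]
    - [[0, 0, 0], [0, 0, -6], 0.042]
    - [[0, 0, 0], [0, 0, -5], 0.042]
    - [[0, 0, 0], [0, 0, -3], 0.042]
    - [[0, 0, 0], [0, 0, 0], 0.042]
    - [[0, 0, 0], [0, 0, 0], 0.042]
    - [[0, 0, 0], [0, 0, 0], 0.042]

```text
time_s: 5.52
ee_pos: [0.4645, -0.1815, 0.1388]
ee_rot: [2.985, 0.974, -0.001]
contact_force: [-3.6, -2.7, 6.2]
grip_width: 0.0419
```

Run:
```python
from h import *
from scipy.spatial.transform import Rotation as R
save('wrist','w5.png',s=1.4); s=readout.read_state(); M=R.from_rotvec(s['ee_rot']).as_matrix()
print(s['ee_pos'],np.degrees(np.arctan2(M[1,1],M[0,1])),s['contact_force'],s['wrist_torque'],s['grip_width'])
```

```text
[ 0.46447455 -0.18146516  0.13883865] -53.835938334469226 [-4.56136132 -4.24244008  6.49860457] [-0.46128158  0.61525335 -0.07988063] 0.04229716597239463
```

View pics/w5.png

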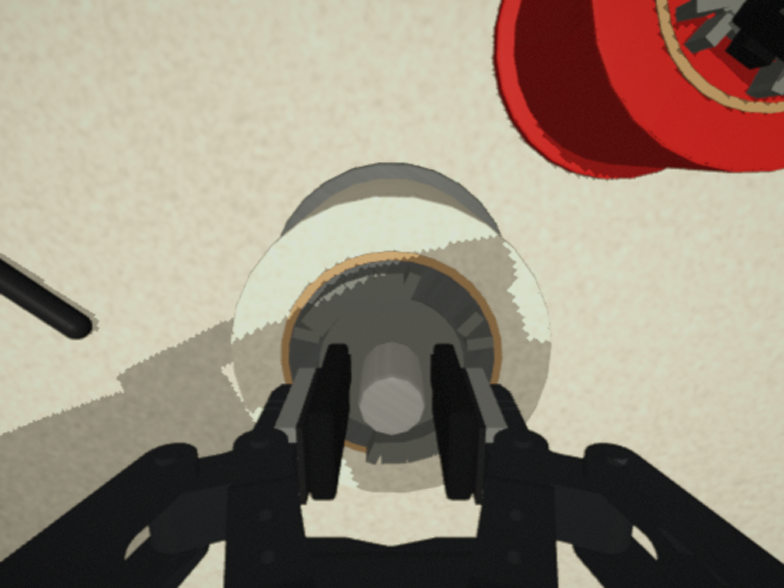

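Turned 60.1°, gripper still holding both tabs squeezed. Next: release and retreat upward.

>>> servo_tool:
  plan:
    - [[0, 0, 0], [0, 0, 0], 0.05]
    - [[0, 0, 0], [0, 0, 0], 0.06]
    - [[0, 0, 0], [0, 0, 0], 0.075]
    - [[0, 0, 0], [0, 0, 0], 0.0854]
    - [[0, 0, 0], [0, 0, 0], 0.0854]
    - [[0, 0, 0], [0, 0, 0], 0.0854]
    - [[0, 0, 0.01], [0, 0, 0], 0.0854]
    - [[0, 0, 0.025], [0, 0, 0], 0.0854]
    - [[0, 0, 0.03], [0, 0, 0], 0.0854]
    - [[0, 0, 0.03], [0, 0, 0], 0.0854]
    - [[0, 0, 0.03], [0, 0, 0], 0.0854]
    - [[0, 0, 0], [0, 0, 0], 0.0854]

```text
time_s: 6.57
ee_pos: [0.4675, -0.182, 0.271]
ee_rot: [2.978, 0.973, 0.013]
contact_force: [0.6, -1.7, 1.0]
grip_width: 0.0852
```

>>> servo_tool:
  plan:
    - [[-0.015, 0.03, 0], [0, 0, 0], 0.0854]
    - [[-0.015, 0.03, 0], [0, 0, 0], 0.0854]
    - [[-0.01, 0.03, 0], [0, 0, 0], 0.0854]
    - [[0, 0, 0], [0, 0, 0], 0.0854]
    - [[0, 0, 0], [0, 0, 0], 0.0854]

```text
time_s: 6.98
ee_pos: [0.4244, -0.0893, 0.2635]
ee_rot: [2.984, 0.979, 0.002]
contact_force: [0.4, -0.7, 0.8]
grip_width: 0.0851
```

Run:
```python
from h import *
save('wrist','w6.png',s=1.4); s=readout.read_state(); print(s['time_s'],s['ee_pos'],s['contact_force'])
m=eyes.camera_model('wrist'); print(m)
```

```text
7.0333 [ 0.42474267 -0.09022759  0.2634335 ] [-0.19697626 -0.37072505  0.16910744]
{'camera_matrix': array([[353.36306142,   0.        , 278.74248635],
       [  0.        , 353.36306142, 213.386671  ],
       [  0.        ,   0.        ,   1.        ]]), 'extrinsics': array([[ 5.91824576e-01, -7.71556310e-01, -2.33333521e-01,
         4.84105717e-01],
       [-8.06066363e-01, -5.66187791e-01, -1.72303234e-01,
        -4.56827392e-02],
       [ 8.31056325e-04,  2.90055591e-01, -9.57009437e-01,
         4.05296328e-01],
       [ 0.00000000e+00,  0.00000000e+00,  0.00000000e+00,
         1.00000000e+00]])}
```

View pics/w6.png

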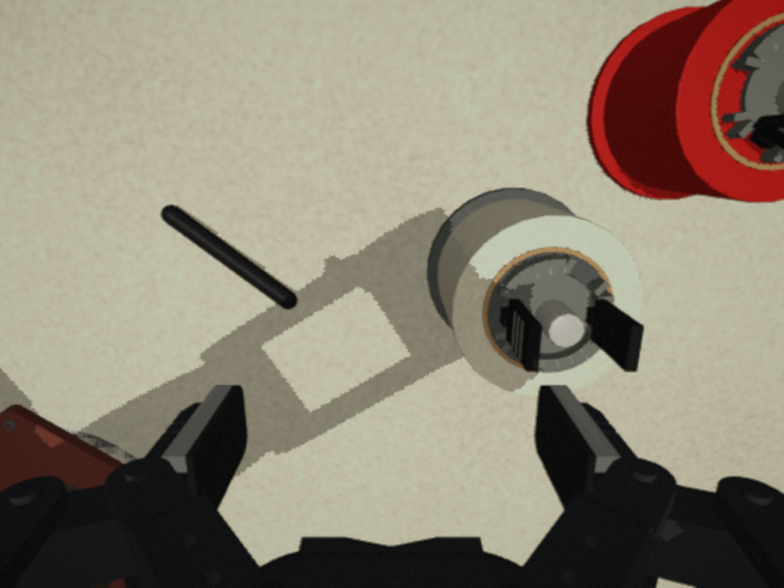

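The tabs now stand apart and free of the gripper, with near end corners at about (529,371)/(541,369) and (628,368)/(641,370). I'll fit the angle and span, and check the top view.

Run:
```python
from h import *
from scipy.optimize import least_squares
m=eyes.camera_model('wrist')
obs=[(-1,0,529,371),(-1,7,541,369),(1,7,628,368),(1,0,641,370)]
def P(p,sg,i,z=.174):
    x,y,th,h=p; r=sg*(h*1e3-i); t=13; c,s=np.cos(th),np.sin(th); return proj('wrist',[x+(r*c+t*s)/1e3,y+(r*s-t*c)/1e3,z],m)*1.4
f=lambda p:np.ravel([P(p,a,b)-(u,v) for a,b,u,v in obs])
for t0 in(-54,126):
  o=least_squares(f,[.4645,-.181,np.radians(t0),.029],x_scale=[.01,.01,.1,.01]);print(o.x[:2],np.degrees(o.x[2]),'span',2*o.x[3],o.fun.round(1))
save('top','top3.png',crop=(340,195,440,285),s=7)
```

```text
[ 0.46644915 -0.18198887] -53.12708271971105 span 0.05779055513080707 [-0.9 -0.9  0.9  0.9 -0.4  1.1  0.4 -1. ]
[ 0.44559445 -0.19756677] 126.61533687455683 span -0.04381762784950304 [ 12.9  -1.2 -12.9   0.9  13.4   1.2 -13.4  -0.7]
```

View pics/top3.png

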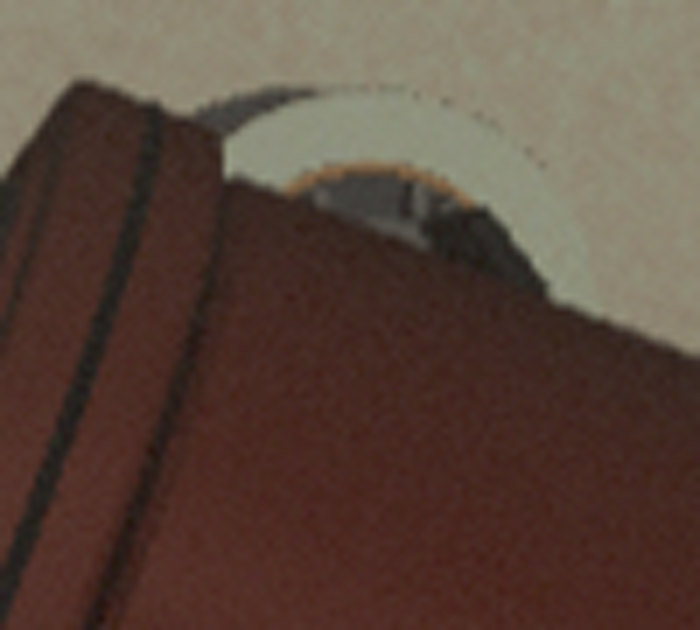

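The top view is mostly hidden by the arm. The wrist fit is clear, though: a 57.8 mm span and about 59° turned.

```bash
python3 -c "
from h import *
print(job_done())"
```

```text
the job is handed in; nothing more can be done
None
```

I squeezed the label hub's tabs to about 42 mm, turned the hub 60° clockwise with them held in, let go and backed the arm away. I handed the job in at about 7 s on the robot's clock.

**Last checks:** A fit to the last wrist picture gives 57.8 mm over the tabs, so both have sprung out. It puts the tab line at −53°, against about +6° at the start, so the hub turned about 59°. Contact force was near zero after the retreat.

**Not confirmed:**
- **Top view:** the arm hid most of the label hub in the final top picture, so it neither confirms nor contradicts the wrist fit.
- **Hub's start angle:** I couldn't measure its exact offset from the unlocked slots, but it is within 0.1 rad. A turn of about 59° from there should leave the hub between 0.93 and 1.13 rad, inside the locking range.
- **Tape hub:** I didn't picture it again afterwards. By plan, the fingertips crossed that part of the bench at about 0.26 m, well above its tabs at about 0.124 m.

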